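# Clamp a cover casting under the swing strap and lock it with the clevis pin

## Task

A cover casting lies ready in the sloping deburring fixture. Swing the steel strap over it until its end is fully home in the fork, then take the long, tall-knobbed pin from the wooden block and push it right down through the fork and the strap's eye until its collar sits on the fork. Leave the short pin in the block and the casting in its nest.

Things in the scene. Friction and masses are not known exactly. Their poses are not given: they have to be found in the camera images.
- clamp_face: fixed sloping steel face of the fixture, 130 x 180 mm, tilted 30 degrees towards its front. Origin: middle of its surface, 59 mm above the bench. x points up the slope, y level along the face (to the left seen from the front), z is the outward normal, 30 degrees from vertical. Strap pivot at x 0, y -70 mm; fork at x 0, y +70 mm
- fork_mouth (a point): mouth of the fork's 12 mm hole, on top of its upper ear, 44 mm above the face; same axes as clamp_face, the hole runs along z. The fork is two ears, 34 x 34 mm, 0 to 22 and 34 to 44 mm above the face, joined by a web on the downhill side and open uphill
- strap (a joint): swing of the strap about its pivot, whose axis is the face normal: 0 = fully home in the fork, against its stop, the eye in line with the fork's holes; grows to 1.4 rad as the strap swings uphill. Closed, it points along +y of clamp_face. It is stiff and stays where it is left; it runs 24 to 32 mm above the face and is 24 mm wide
- strap_knob (a point): top of the black round knob that stands on the strap, 92 mm from the pivot, 16 to 19 mm in diameter, reaching from 37 to 72 mm above the face, along the face normal
- strap_eye (a point): centre of the 12.5 mm eye at the strap's free end, on its upper side (32 mm above the face), 140 mm from the pivot
- cover_casting: round aluminium cover casting, 68 x 70 x 21 mm, lying on the middle of the face against two round locators. Origin: centre of its underside
- lock_pin: the long retaining pin, steel, 80 g, standing in the block at the start. Origin: tip of the shank; z runs up along it. Shank 10 mm in diameter, 40 mm long, tapered over the last 6 mm; then a collar 20 mm in diameter, 4 mm thick; then a tall round ribbed knob, 22 mm in diameter, 31 mm high (top 75 mm from the tip)
- pin_collar (a point): centre of the underside of the lock pin's collar, 40 mm from its tip, where it sits on the fork
- short_pin: another pin, in the block's other hole: 22 mm shank, low mushroom head 25 mm in diameter, 12 mm high. Origin: tip of the shank. Too short for this job
- pin_block: fixed wooden block, 46 x 90 x 50 mm high, with two upright 12 mm holes 40 mm apart along its y axis (20 mm either side of its middle); a pin stands in each, its collar on the block's top, and either may hold the long one. Origin: centre of its underside
Mind the look-alikes: they are no part of the job. What is shaped like the lock_pin but blue or purple is not meant.

How it is judged:
On the way:
1. the strap is swung fully home in the fork (value of joint strap below 0.035 rad), for 0.2 s.
At the end, for the whole second after the job is handed in: strap home (below 0.035 rad); lock pin through fork and strap eye along the face normal (within 0.14 rad), collar within 4 mm of the fork and 6 mm of the hole mouth, at rest; casting still in its nest (moved under 12 mm), short pin still in its hole (moved under 15 mm) (value of joint strap below 0.035 rad and angle between the z axis of lock_pin and the z axis of clamp_face, either way round below 0.14 rad and z of pin_collar in the frame of fork_mouth between -0.003 and 0.004 m and distance between pin_collar and fork_mouth below 0.006 m and linear speed of lock_pin below 0.02 m/s and distance of cover_casting from where it was at the start of the episode below 0.012 m and distance of short_pin from where it was at the start of the episode below 0.015 m); the robot touches nothing.
It also fails if it takes over 53 s, if anything falls off the work surface, if the arm or the gripper's body presses on something with over 40 N, if the wrist force passes 120 N, or if a joint passes its speed limit or range.

## Robot

A 6-joint arm with a two-finger parallel gripper is mounted at the origin on the work surface; the furniture and walls round the work are solid. World frame = base frame: x ahead of the robot, y to its left, z up, the work surface at z = 0. Lengths are in m, angles in rad, forces in N, time in s.
With the tool pointing down it reaches from about 0.25 to 0.775 m from the base axis. Payload 4 kg.
Tool frame: the origin (TCP) lies between the finger pads; the fingertips stand 14 mm ahead of it and the grasp point (between the pads) lies 5 mm behind it; z points along the fingers, y is the line along which they close (so a half turn about z gives the same grasp; the last joint's range is limited). The gripper opens to 94 mm and grips with 3 to 60 N. Pads are 16 mm wide; open, the fingers measure 119 mm over their backs; the gripper's body (75 mm by 177 mm) begins 78 mm behind the grasp point.
Start: joints at [-1.204, 0.087, 1.371, -0, 1.684, -0.103], TCP at [0.249, -0.49, 0.22] pointing down, gripper open.
Joint ranges: [-3.1, 3.1], [-0.76, 2.03], [0.27, 2.55], [-1.08, 4.22], [0.17, 2.65], [-2.57, 2.57]. Speed limits (rad/s): [2.79, 2.79, 3.14, 3.14, 3.14, 3.14].

## Interface

Orientations are given as [roll, pitch, yaw] about the fixed x, y, z axes, in that order (R = Rz(yaw) Ry(pitch) Rx(roll)).
In Python, from station import manip, grab_frame, camera_model, close_job gives the robot as it stands. The module is installed in compiled form; this text tells all that it offers.
- The arm moves only by the shell command python3 -m inch 'ROWS'. ROWS is JSON, a list of rows, each a list of 5 numbers: the opening, from 0 (shut) to 1 (fully open), then the shift along the tool's x, y, z in cm, then the turn about the tool's z in rad. A call has 1 to 10 rows; each row is the pose to reach, as a shift and turn from the pose commanded when the call began, along the tool's axes at that moment; what a row does not reach only later rows make up. A row lasts 1/12 s, in which the tool goes at most 41.7 mm and 7.16 degrees, less where a joint would pass 70% of its speed; a pose out of reach is approached as far as the arm can. A call with a gripper value outside its range is refused whole. The fingers move at their own pace and stop on an object; the grip force is fixed at half the most. Time passes only in rows, so rows that repeat a pose let the fingers close. It gives the time, the measured TCP pose, the force, the opening and the grip force at its end, in the units of the state.
- manip.sense(): the state, without advancing time (a new reading comes with each control period).
- grab_frame(name): name is "scene" or "top"; returns the picture (480x640x3 uint8, red, green, blue); there is no depth.
- camera_model(name): a dict with "fx", "fy", "cx", "cy" (pixels), "k1" (the pictures are not rectified: a ray, as slopes to the right and down, at radius r is drawn at 1 + k1 r^2 times it, then the intrinsics apply), "position" and "orientation" of the camera in the world. Camera axes: x right, y down, z forward; pixel columns grow to the right and rows downward; lengths in m; the calibration is good to about 2 mm. A picture is of the moment at which its call begins. camera_model takes no time and is no camera call.
- close_job(): hands the job in; it is judged then, once.
The state is a dict: "time_s": time; "joints": joint angles; "qd": joint speeds; "effort": joint torques, N m; "tool_pos": TCP position; "tool_rot": TCP orientation; "wrist_force": force on the tool from outside, world axes, zero at the start; "moment": the same for the moment, N m; "opening": finger opening in m; "gripper_force": force on a finger pad.
Only numpy, scipy, OpenCV 4.12 (cv2) and the standard library are available. Lean on these libraries where they do the work, as an engineer would, in place of code of your own. Each camera call takes 0.05 s, during which the arm holds its last target. There are 200 camera calls.

## Working session

There is one attempt and no reset: what is moved stays moved. The work goes in short steps, Python scripts to look and compute and a shell command to move; the robot and the scene stay as the last step left them, time stands still between calls to the robot, and variables do not carry over. Pictures are saved under pics/ and viewed, at most 10 in all, crops included, and the job is handed in when it is done.

```bash
mkdir -p pics; python3 - <<'E'
from station import *
import cv2
for n in("scene","top"):
    cv2.imwrite(f"pics/{n}0.png",grab_frame(n)[:,:,::-1]); print(n,camera_model(n))
print(manip.sense())
E
```

```text
scene {'fx': 511.69386833339934, 'fy': 511.69386833339934, 'cx': 315.50968547723204, 'cy': 239.56739375807592, 'k1': 0.0504522203552798, 'position': array([0.17659172, 0.57008877, 0.74406164]), 'orientation': array([-2.34044982, -0.01621711, -2.57484762])}
top {'fx': 566.7095184827658, 'fy': 566.7095184827658, 'cx': 311.1361342630733, 'cy': 241.63468229043417, 'k1': -0.17606582398939027, 'position': array([ 0.42554072, -0.01969265,  1.15577944]), 'orientation': array([-3.03006964,  0.00948924, -1.56516372])}
{'time_s': 0.1, 'joints': array([-1.20411220e+00,  8.78961677e-02,  1.37209820e+00,  2.82203736e-05,
        1.68358967e+00, -1.03112495e-01]), 'qd': array([-0.00194861, -0.00235191, -0.00217966, -0.00065115, -0.00105992,
        0.00094803]), 'effort': array([ 2.59060747e-03, -3.41251838e+01, -3.03301477e+01,  7.20585301e-02,
        3.03743756e-02, -8.44311876e-05]), 'tool_pos': array([ 0.24881934, -0.48998031,  0.21841545]), 'tool_rot': array([-3.13961473e+00, -2.32871616e-04,  4.69799544e-01]), 'wrist_force': array([-0.76252565, -0.630672  ,  0.12795952]), 'moment': array([0.04139844, 0.03930113, 0.01859053]), 'gripper_force': 0.0, 'opening': 0.09396174848876843}
```

View pics/scene0.png

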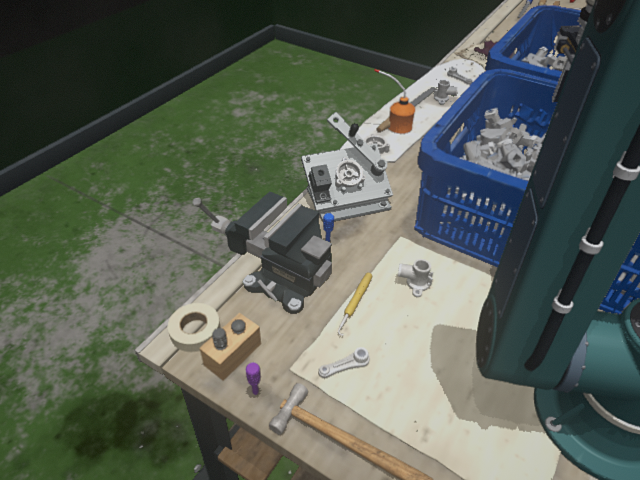

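View pics/top0.png

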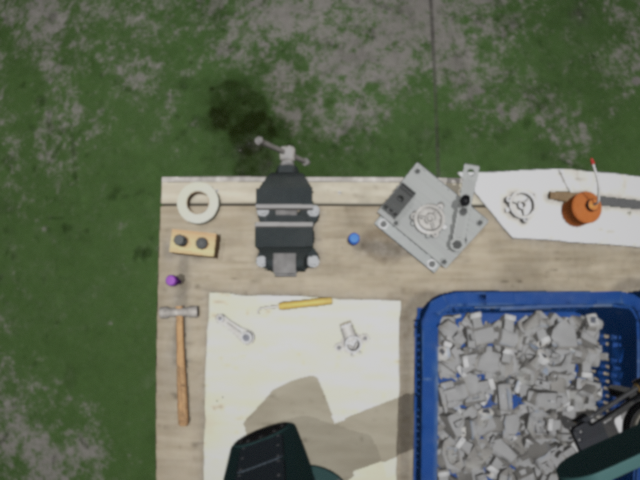

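The scene shows the fixture near (347,180) with its fork at (320,180), strap knob (353,130), and the block at (230,345) with a tall knob at (220,337) and a low head at (238,326). In the top view they are: fork (397,200), knob (464,201), pivot (457,244), block (193,243). I'll zoom in on these.

```bash
cat > h.py <<'E'
import numpy as np, cv2
from scipy.spatial.transform import Rotation as Ro
from station import *
def ray(n,uv):
    c=camera_model(n); d=np.array([(uv[0]-c['cx'])/c['fx'],(uv[1]-c['cy'])/c['fy']]); s=d.copy()
    for _ in range(20): s=d/(1+c['k1']*(s@s))
    v=Ro.from_euler('xyz',c['orientation']).apply([*s,1]); return np.array(c['position']),v/np.linalg.norm(v)
def proj(n,p):
    c=camera_model(n); q=Ro.from_euler('xyz',c['orientation']).inv().apply(np.array(p)-c['position'])
    s=q[:2]/q[2]; s=s*(1+c['k1']*(s@s)); return np.array([c['fx']*s[0]+c['cx'],c['fy']*s[1]+c['cy']])
def onz(n,uv,z):
    o,v=ray(n,uv); return o+v*(z-o[2])/v[2]
def two(uvs,uvt):
    o1,v1=ray('scene',uvs);o2,v2=ray('top',uvt)
    t=np.linalg.lstsq(np.c_[v1,-v2],o2-o1,rcond=None)[0]
    a,b=o1+t[0]*v1,o2+t[1]*v2; return (a+b)/2,np.linalg.norm(a-b)
E
python3 - <<'E'
import cv2,numpy as np
s=cv2.imread('pics/scene0.png');t=cv2.imread('pics/top0.png')
f=lambda im,x,y,w,h:cv2.resize(im[y:y+h,x:x+w],(400,300),interpolation=cv2.INTER_CUBIC)
o=np.vstack([np.hstack([f(s,290,105,133,100),f(t,366,155,133,100)]),np.hstack([f(s,190,300,100,75),f(t,155,215,80,60)])])
cv2.imwrite('pics/crop.png',o)
E
python3 -c "
from h import *
for n,u,z in [('blk',(193,243),.05),('tall',(180,239),.085),('low',(202,243),.06),('fork',(397,200),.097),('knob',(464,201),.13),('pivot',(457,244),.09)]: print(n,onz('top',u,z))
"
```

```text
blk [0.54552525 0.225676   0.05      ]
tall [0.54935106 0.24363578 0.085     ]
low [0.54452582 0.20549446 0.06      ]
fork [ 0.62451043 -0.1718948   0.097     ]
knob [ 0.61762389 -0.2928853   0.13      ]
pivot [ 0.54156918 -0.28750178  0.09      ]
```

View pics/crop.png

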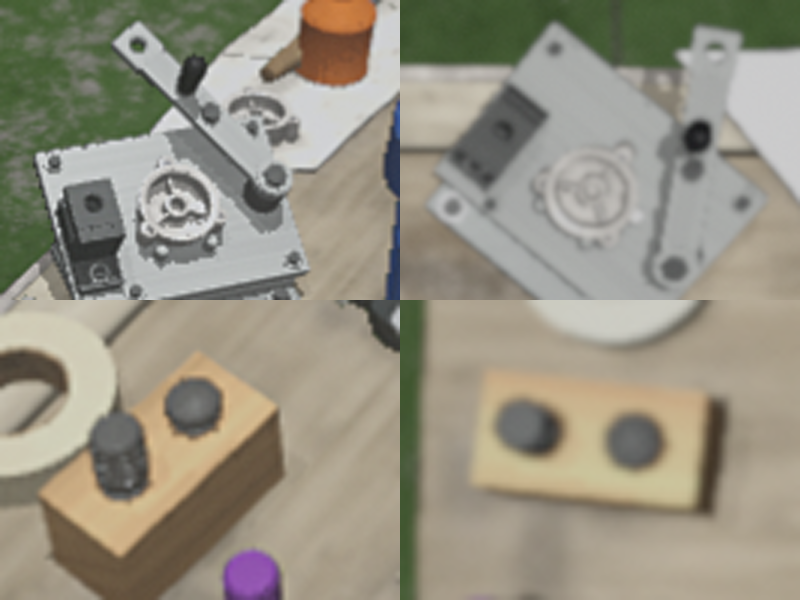

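The crops give sharper pixels. In the scene view: fork hole (321,172.7), knob top (355.5,125), eye (336,119.3), pivot top (381.7,164.3), tall knob top (219.5,332). In the top view: fork hole (400,198.3), knob top (465,200), eye (470.7,170.7), pivot (457.7,244.3), tall knob top (180,239.6). The long pin is the left one, in the hole near the table's end.

```bash
cat > fit.py <<'E'
from h import *
from scipy.optimize import least_squares
S=dict(fork=(321,172.7),knob=(355.3,125.5),eye=(336,119.3),piv=(381.7,164.3),tall=(219.5,332),low=(238.3,324.5))
T=dict(fork=(400.2,198.3),knob=(465,200),eye=(470.7,170.7),piv=(457.7,244.3),tall=(180,239.6),low=(202.2,242.6))
P={k:two(S[k],T[k]) for k in S}
def frame(yaw,x,y): return Ro.from_euler('ZY',[yaw,-np.pi/6]),np.array([x,y,.059])
def pts(p):
    R,o=frame(*p[:3]);q=p[3];d=np.array([np.sin(q),np.cos(q)])
    L=dict(fork=(0,.07,.044),eye=(*(d*.14+[0,-.07]),.032),knob=(*(d*.092+[0,-.07]),.072))
    return {k:o+R.apply(v) for k,v in L.items()}
def res(p):
    return np.concatenate([proj(n,w)-D[k] for k,w in pts(p).items() for n,D in(('scene',S),('top',T))])
y=P['fork'][0]-P['piv'][0]; yaw0=np.arctan2(y[1],y[0])-np.pi/2
f=least_squares(res,[yaw0,.57,-.23,.8]); p=f.x
if __name__=='__main__':
    for k in P: print(k,P[k][0].round(4),P[k][1].round(4))
    print('p',p.round(4),'res',res(p).round(1))
    for k,w in pts(p).items(): print(k,w.round(4))
    print('n',frame(*p[:3])[0].apply([0,0,1]).round(3),'x',frame(*p[:3])[0].apply([1,0,0]).round(3))
E
python3 fit.py
```

```text
fork [ 0.6278 -0.1788  0.0939] 0.0014
knob [ 0.6128 -0.2883  0.157 ] 0.0036
eye [ 0.6701 -0.3044  0.1449] 0.004
piv [ 0.5409 -0.291   0.0829] 0.0018
tall [0.5485 0.2444 0.0814] 0.0001
low [0.5454 0.2053 0.0587] 0.0002
p [-0.6749  0.6006 -0.2462  1.0532] res [-0.3 -0.9 -0.1  0.3 -1.2 -0.8 -0.1  0.7 -0.6 -1.2 -0.1  1.3]
fork [ 0.6272 -0.1778  0.0971]
eye [ 0.6699 -0.3026  0.1475]
knob [ 0.6113 -0.2861  0.1613]
n [-0.39   0.312  0.866] x [ 0.676 -0.541  0.5  ]
```

```bash
cat > plan.py <<'E'
from fit import *
R,O=frame(*p[:3])
def to(*wps):
    s=manip.sense(); Rt=Ro.from_euler('xyz',s['tool_rot'])
    print('now',s['tool_pos'].round(4),s['tool_rot'].round(3),'t',round(s['time_s'],2),'F',s['wrist_force'].round(1),'op',round(s['opening'],4),'j',s['joints'].round(2))
    for w,yaw in wps:
        d=Rt.inv().apply(np.array(w)-s['tool_pos'])*100
        tn=-((yaw-s['tool_rot'][2]+np.pi)%(2*np.pi)-np.pi)
        print(d.round(2).tolist(),round(tn,3),'world',np.round(w,3),'yaw',round(yaw,2))
def push(q,off,h=.046):   # TCP pose for fingertip centre behind the strap knob
    d=np.array([np.sin(q),np.cos(q),0]);t=np.array([-np.cos(q),np.sin(q),0])
    w=O+R.apply(np.array([0,-.07,h])+d*.092-t*off); tw=R.apply(t)
    return w+[0,0,.014],np.arctan2(tw[1],tw[0])
E
python3 - <<'E'
from plan import *
w,y=push(p[3],.035)
print('knob',pts(p)['knob'])
to(([*(w*1)[:2],.27],y),(w,y),push(p[3],.017))
E
```

```text
knob [ 0.61126628 -0.28611543  0.16132821]
now [ 0.2488 -0.49    0.2184] [-3.14 -0.    0.47] t 0.1 F [-0.8 -0.6  0.1] op 0.094 j [-1.2   0.09  1.37  0.    1.68 -0.1 ]
[39.94, 2.03, -5.15] -0.884 world [ 0.614 -0.327  0.27 ] yaw 1.35
[39.93, 2.05, 5.7] -0.884 world [ 0.614 -0.327  0.161] yaw 1.35
[41.04, 0.7, 6.15] -0.884 world [ 0.618 -0.31   0.157] yaw 1.35
```

```bash
python3 -m inch '[[0,0,0,-5.2,-0.1],[0,0,0,-5.2,-0.2],[0,40,2,-5.2,-0.88],[0,40,2,-5.2,-0.88],[0,40,2,-5.2,-0.88],[0,40,2,-5.2,-0.88],[0,40,2,-5.2,-0.88],[0,40,2,-5.2,-0.88],[0,40,2,-5.2,-0.88],[0,40,2,-5.2,-0.88]]'; python3 - <<'E'
from plan import *
w,y=push(p[3],.035)
to(([*(w*1)[:2],.27],y),(w,y),push(p[3],.017))
E
```

```text
time_s: 0.93
tool_pos: [0.5549, -0.3532, 0.2708]
tool_rot: [-3.141, -0.0, 1.35]
wrist_force: [0.4, -0.7, 0.1]
opening: 0.031
gripper_force: 0.0
now [ 0.5549 -0.3532  0.2708] [-3.141 -0.     1.35 ] t 0.93 F [ 0.4 -0.7  0.1] op 0.031 j [-0.65  0.33  0.98 -0.    1.83 -0.43]
[3.82, 5.21, 0.08] -0.004 world [ 0.614 -0.327  0.27 ] yaw 1.35
[3.81, 5.22, 10.93] -0.004 world [ 0.614 -0.327  0.161] yaw 1.35
[5.56, 5.21, 11.38] -0.004 world [ 0.618 -0.31   0.157] yaw 1.35
```

```bash
python3 -m inch '[[0,3.8,5.2,0,0],[0,3.8,5.2,0,0],[0,3.8,5.2,4,0],[0,3.8,5.2,8,0],[0,3.8,5.2,10.9,0],[0,3.8,5.2,10.9,0],[0,3.8,5.2,10.9,0]]'; python3 - <<'E'
from plan import *
q=p[3]
cv2.imwrite('pics/s1.png',cv2.resize(grab_frame('scene')[90:210,280:440,::-1],(640,480)))
to(push(q,.035),*[push(a,.014) for a in (q,.85,.65,.45,.25,.1,0)])
E
```

```text
time_s: 1.52
tool_pos: [0.6112, -0.328, 0.1594]
tool_rot: [-3.135, -0.002, 1.35]
wrist_force: [0.2, 0.1, 1.6]
opening: 0.0006
gripper_force: 0.0
now [ 0.6125 -0.3291  0.163 ] [-3.142  0.     1.35 ] t 1.57 F [ 0.8 -0.9  0.4] op 0.0001 j [-0.57  0.43  1.06 -0.    1.65 -0.35]
[0.2, 0.12, 0.15] -0.004 world [ 0.614 -0.327  0.161] yaw 1.35
[2.23, 0.11, 0.67] -0.004 world [ 0.618 -0.307  0.156] yaw 1.35
[4.07, 0.19, 1.1] -0.197 world [ 0.623 -0.29   0.152] yaw 1.55
[5.82, -0.07, 1.68] -0.397 world [ 0.625 -0.272  0.146] yaw 1.75
[7.44, -0.65, 2.39] -0.608 world [ 0.622 -0.255  0.139] yaw 1.96
[8.86, -1.53, 3.2] -0.83 world [ 0.617 -0.239  0.131] yaw 2.18
[9.76, -2.36, 3.86] -1.002 world [ 0.611 -0.229  0.124] yaw 2.35
[10.27, -2.99, 4.32] -1.117 world [ 0.606 -0.222  0.12 ] yaw 2.47
```

View pics/s1.png

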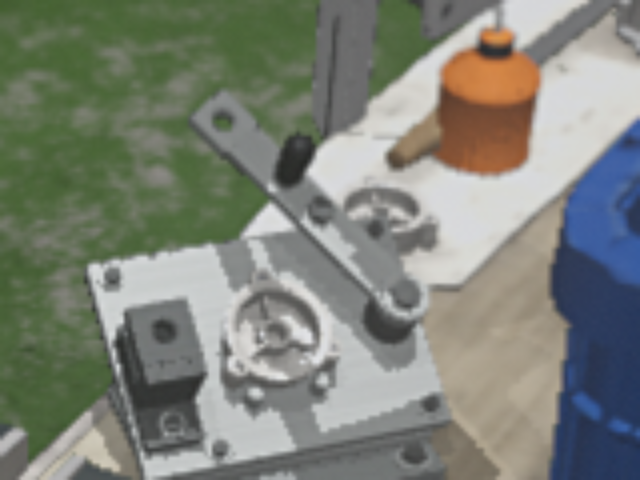

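The closed fingertips are at crop (330,130), just behind the strap's knob at (295,160), as planned. Next I push it along the arc.

```bash
python3 -m inch '[[0,1.3,0.1,0.4,0],[0,2.3,0.1,0.65,0],[0,3.2,0.2,0.9,-0.1],[0,4.1,0.2,1.1,-0.2],[0,5,0.1,1.4,-0.3],[0,5.8,-0.1,1.7,-0.4],[0,6.6,-0.3,2,-0.5],[0,7.4,-0.6,2.4,-0.6]]'; python3 - <<'E'
from plan import *
cv2.imwrite('pics/s2.png',cv2.resize(grab_frame('scene')[90:210,280:440,::-1],(640,480)))
to(*[push(a,.014) for a in (.45,.35,.25,.15,.07,0)],push(0,.010),push(0,.006))
E
```

```text
time_s: 2.23
tool_pos: [0.625, -0.2546, 0.1417]
tool_rot: [3.137, 0.005, 1.956]
wrist_force: [0.8, 0.0, 0.8]
opening: 0.0004
gripper_force: 0.6
now [ 0.6242 -0.2525  0.1406] [3.138e+00 2.000e-03 1.960e+00] t 2.28 F [-0.1  1.4 -1.2] op 0.0003 j [-0.47  0.38  1.17  0.    1.59 -0.86]
[-0.18, -0.26, 0.14] 0.002 world [ 0.622 -0.255  0.139] yaw 1.96
[0.66, -0.16, 0.54] -0.108 world [ 0.62  -0.247  0.135] yaw 2.07
[1.49, -0.16, 0.95] -0.22 world [ 0.617 -0.239  0.131] yaw 2.18
[2.31, -0.25, 1.39] -0.334 world [ 0.613 -0.232  0.127] yaw 2.29
[2.95, -0.39, 1.75] -0.426 world [ 0.609 -0.227  0.123] yaw 2.39
[3.49, -0.55, 2.06] -0.506 world [ 0.606 -0.222  0.12 ] yaw 2.47
[3.79, -0.72, 2.26] -0.506 world [ 0.603 -0.22   0.118] yaw 2.47
[4.1, -0.89, 2.46] -0.506 world [ 0.6   -0.218  0.116] yaw 2.47
```

View pics/s2.png

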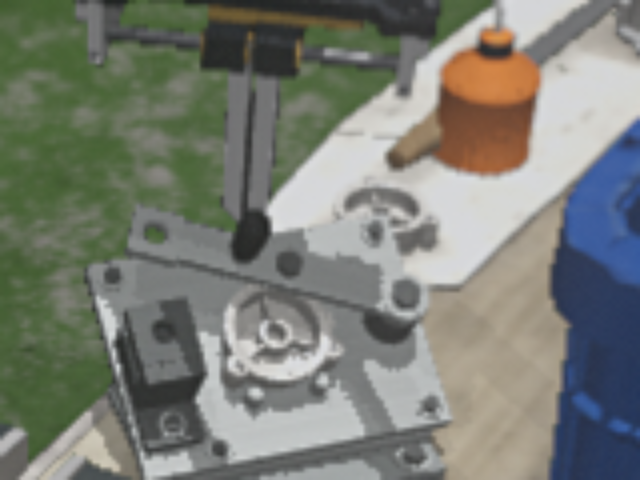

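The strap is following: its knob at (250,235) is in front of the fingertips and it's about halfway home.

```bash
python3 -m inch '[[0,0.6,-0.2,0.5,-0.1],[0,1.4,-0.2,0.9,-0.22],[0,2.2,-0.3,1.35,-0.33],[0,2.8,-0.4,1.7,-0.42],[0,3.2,-0.5,1.9,-0.5],[0,3.4,-0.55,2.05,-0.5],[0,3.5,-0.6,2.1,-0.5],[0,3.5,-0.6,2.1,-0.5]]'; python3 - <<'E'
from plan import *
to(push(0,.014),push(0,.010),push(0,.006))
E
```

```text
time_s: 2.95
tool_pos: [0.6053, -0.225, 0.1192]
tool_rot: [3.141, 0.003, 2.448]
wrist_force: [0.6, -0.3, 1.5]
opening: 0.0006
gripper_force: 0.6
now [ 0.6053 -0.225   0.1192] [3.141e+00 3.000e-03 2.448e+00] t 2.95 F [ 0.6 -0.3  1.5] op 0.0006 j [-0.44  0.33  1.28  0.    1.53 -1.32]
[0.13, 0.25, -0.06] -0.019 world [ 0.606 -0.222  0.12 ] yaw 2.47
[0.48, 0.25, 0.13] -0.019 world [ 0.603 -0.22   0.118] yaw 2.47
[0.82, 0.24, 0.33] -0.019 world [ 0.6   -0.218  0.116] yaw 2.47
```

```bash
python3 -m inch '[[0,0.3,0.1,0.05,0],[0,0.5,0.1,0.15,0],[0,0.5,0.1,0.15,0]]';  python3 -m inch '[[0,0.2,0,0.1,0],[0,0.4,0,0.2,0],[0,0.4,0,0.2,0]]'; python3 - <<'E'
from plan import *
cv2.imwrite('pics/s3.png',cv2.resize(np.hstack([grab_frame('scene')[110:210,290:420,::-1],grab_frame('top')[155:255,366:496,::-1]]),(780,300),interpolation=cv2.INTER_CUBIC))
to(push(0,.010),push(0,.006))
E
```

```text
time_s: 3.2
tool_pos: [0.6045, -0.2243, 0.119]
tool_rot: [3.141, 0.013, 2.447]
wrist_force: [5.6, -6.0, 2.2]
opening: 0.0003
gripper_force: 4.3
time_s: 3.45
tool_pos: [0.6041, -0.224, 0.119]
tool_rot: [3.14, 0.022, 2.447]
wrist_force: [10.7, -9.6, 3.7]
opening: 0.0006
gripper_force: 7.0
now [ 0.604 -0.224  0.119] [3.14  0.021 2.447] t 3.55 F [12.2 -8.9  3.6] op 0.0008 j [-0.44  0.32  1.3  -0.    1.5  -1.32]
[0.32, 0.24, 0.11] -0.02 world [ 0.603 -0.22   0.118] yaw 2.47
[0.67, 0.23, 0.31] -0.02 world [ 0.6   -0.218  0.116] yaw 2.47
```

View pics/s3.png

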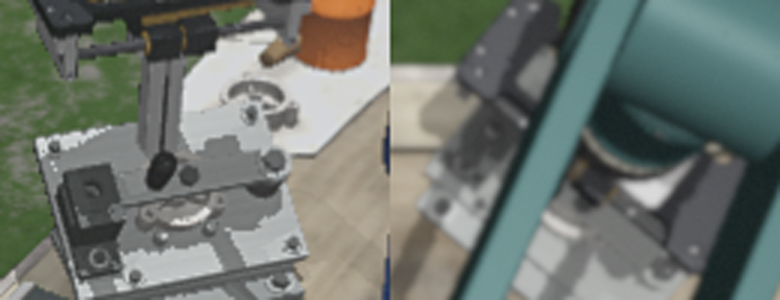

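The strap has entered the fork and the force now rises without further travel, so it's on its stop. I'll push a little harder, then back off and check.

```bash
python3 -m inch '[[0,0.4,0,0.2,0],[0,0.7,0,0.35,0],[0,0.7,0,0.35,0]]'; python3 -m inch '[[0,-2,0,-1,0],[0,-4,0,-3,0],[0,-4,0,-8,0],[0,-4,0,-12,0],[0,-4,0,-12,0]]'; python3 - <<'E'
from plan import *
tall=onz('top',T['tall'],.085); low=onz('top',T['low'],.062); print(tall,low,onz('scene',S['tall'],.085))
a=np.arctan2(*(tall-low)[1::-1]);print('row dir',a)
to(([.35,.0,.30],1.57),([*tall[:2],.25],a+np.pi/2),([*tall[:2],.25],a-np.pi/2))
E
```

```text
time_s: 3.8
tool_pos: [0.6035, -0.2234, 0.1191]
tool_rot: [3.138, 0.038, 2.446]
wrist_force: [18.9, -15.6, 4.7]
opening: 0.0007
gripper_force: 12.0
time_s: 4.22
tool_pos: [0.6256, -0.2411, 0.2398]
tool_rot: [3.139, 0.013, 2.448]
wrist_force: [0.1, 0.2, 1.7]
opening: 0.0005
gripper_force: 0.0
[0.54818844 0.24359852 0.085     ] [0.54509847 0.20470711 0.062     ] [0.54647881 0.24618372 0.085     ]
row dir 1.4915116119837168
now [ 0.6256 -0.2411  0.2398] [3.139 0.013 2.448] t 4.22 F [0.1 0.2 1.7] op 0.0005 j [-0.45  0.35  1.02 -0.    1.76 -1.33]
[36.53, 0.93, -6.48] 0.878 world [0.35 0.   0.3 ] yaw 1.57
[36.93, 32.32, -1.39] -0.614 world [0.548 0.244 0.25 ] yaw 3.06
[36.93, 32.32, -1.39] 2.527 world [0.548 0.244 0.25 ] yaw -0.08
```

```bash
python3 -m inch '[[0.6,0,0,-4,0],[0.6,4,4,-6.4,0.1],[0.6,37,32.3,-6.4,0.957],[0.6,37,32.3,-6.4,0.957],[0.6,37,32.3,-6.4,0.957],[0.6,37,32.3,-6.4,0.957],[0.6,37,32.3,-6.4,0.957],[0.6,37,32.3,-6.4,0.957],[0.6,37,32.3,-6.4,0.957],[0.6,37,32.3,-6.4,0.957]]' >/dev/null; python3 -m inch '[[0.6,0,0,0,0],[0.6,0,0,0,0]]'
python3 - <<'E'
from plan import *
to(([.548,.2442,.12],1.49),([.548,.2442,.072],1.49))
E
```

```text
time_s: 5.22
tool_pos: [0.5654, 0.1194, 0.2924]
tool_rot: [-3.141, 0.0, 1.496]
wrist_force: [-0.5, 0.1, 0.7]
opening: 0.0565
gripper_force: 0.0
now [0.5654 0.1194 0.2924] [-3.141  0.     1.496] t 5.22 F [-0.5  0.1  0.7] op 0.0565 j [ 0.11  0.15  1.16 -0.    1.83  0.18]
[12.32, -2.66, 17.23] 0.006 world [0.548 0.244 0.12 ] yaw 1.49
[12.32, -2.66, 22.03] 0.006 world [0.548 0.244 0.072] yaw 1.49
```

```bash
python3 -m inch '[[0.6,12.3,-2.7,0,0],[0.6,12.3,-2.7,0,0],[0.6,12.3,-2.7,0,0],[0.6,12.3,-2.7,0,0],[0.6,12.3,-2.7,17,0],[0.6,12.3,-2.7,17,0],[0.6,12.3,-2.7,17,0],[0.6,12.3,-2.7,17,0],[0.6,12.3,-2.7,17,0],[0.6,12.3,-2.7,17,0]]'
python3 - <<'E'
from plan import *
a=grab_frame('scene');b=grab_frame('scene')
cv2.imwrite('pics/s4.png',np.hstack([cv2.resize(a[:,:,::-1][110:210,290:420],(390,300),interpolation=cv2.INTER_CUBIC),cv2.resize(a[:,:,::-1][260:385,150:312],(390,300))]))
to(([.548,.2442,.072],1.49))
E
```

```text
time_s: 6.05
tool_pos: [0.5471, 0.2397, 0.1186]
tool_rot: [-3.134, 0.004, 1.491]
wrist_force: [0.6, 0.5, 0.4]
opening: 0.0568
gripper_force: 0.0
now [0.551  0.2416 0.1252] [ 3.137e+00 -1.000e-03  1.491e+00] t 6.15 F [ 0.6  1.1 -0.1] op 0.0562 j [ 0.32  0.23  1.39 -0.    1.51  0.4 ]
[0.23, -0.34, 5.32] 0.001 world [0.548 0.244 0.072] yaw 1.49
```

View pics/s4.png

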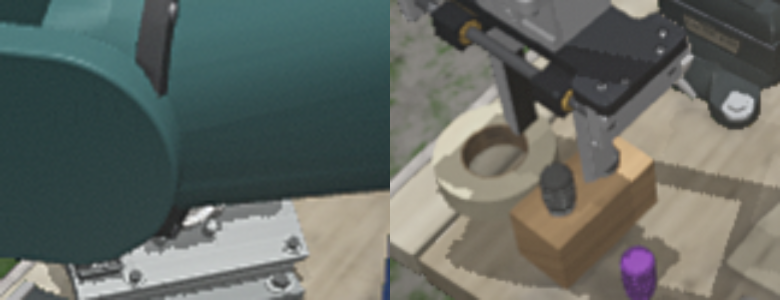

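The fingers straddle the tall knob at crop (558,190); the far finger is near the tape roll, so I'll narrow the opening before descending.

```bash
python3 -m inch '[[0.43,0.2,-0.3,0,0],[0.43,0.2,-0.3,0,0],[0.43,0.2,-0.3,2.5,0],[0.43,0.2,-0.3,4.5,0],[0.43,0.2,-0.3,5.3,0],[0.43,0.2,-0.3,5.3,0],[0.43,0.2,-0.3,5.3,0],[0.43,0.2,-0.3,5.3,0]]'
python3 - <<'E'
from plan import *
to(([.548,.2442,.072],1.49))
E
```

```text
time_s: 6.82
tool_pos: [0.5474, 0.2449, 0.0714]
tool_rot: [3.138, -0.001, 1.493]
wrist_force: [0.5, 0.5, 0.4]
opening: 0.0405
gripper_force: 0.0
now [0.5474 0.2449 0.0714] [ 3.138e+00 -1.000e-03  1.493e+00] t 6.82 F [0.5 0.5 0.4] op 0.0405 j [ 0.33  0.27  1.46 -0.    1.41  0.4 ]
[-0.06, 0.07, -0.06] 0.003 world [0.548 0.244 0.072] yaw 1.49
```

```bash
python3 -m inch '[[0,0,0,0,0],[0,0,0,0,0],[0,0,0,0,0],[0,0,0,0,0]]' ; python3 -m inch '[[0,0,0,-1.2,0],[0,0,0,-2.4,0],[0,0,0,-3.4,0],[0,0,0,-3.4,0],[0,0,0,-3.4,0]]'
```

```text
time_s: 7.15
tool_pos: [0.5469, 0.2445, 0.0703]
tool_rot: [3.139, -0.001, 1.493]
wrist_force: [0.6, 0.3, 2.4]
opening: 0.0216
gripper_force: 30.0
time_s: 7.57
tool_pos: [0.5462, 0.2445, 0.1045]
tool_rot: [3.141, -0.0, 1.493]
wrist_force: [1.2, 0.6, 1.8]
opening: 0.0215
gripper_force: 30.0
```

```bash
python3 -m inch '[[0,0.6,0,0,0],[0,1.2,0,0.1,0],[0,1.7,0,0.2,0],[0,2.2,0,0.36,0],[0,2.7,0,0.55,0],[0,3.2,0,0.79,0],[0,3.2,0,0.79,0]]'; python3 - <<'E'
from plan import *
cv2.imwrite('pics/s5.png',cv2.resize(grab_frame('scene')[260:385,150:312,::-1],(780,600),interpolation=cv2.INTER_CUBIC))
E
```

```text
time_s: 8.15
tool_pos: [0.5492, 0.2771, 0.0954]
tool_rot: [3.14, -0.0, 1.494]
wrist_force: [3.6, -3.0, 3.3]
opening: 0.0211
gripper_force: 30.0
```

View pics/s5.png

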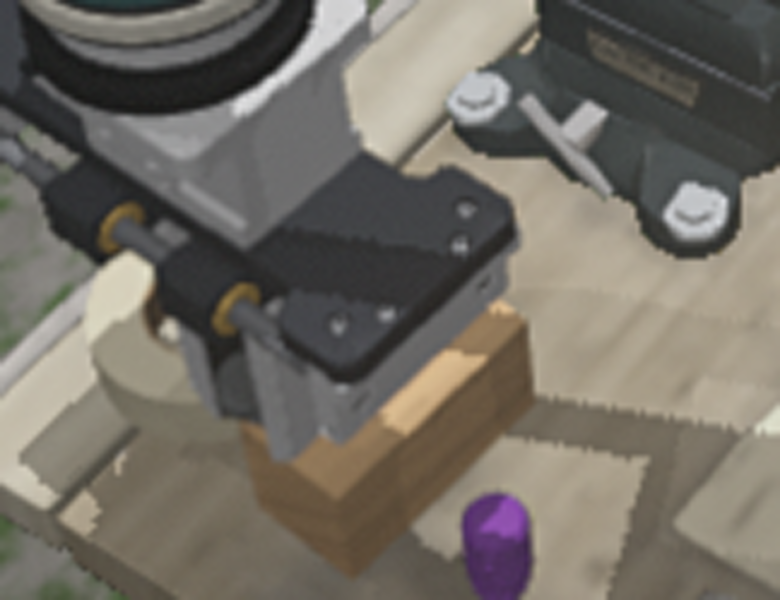

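The gripper hides the pin here. I'll pull it out along its lean, lift it, and carry it to a hover in front of the fork.

```bash
python3 -m inch '[[0,0.7,0,-1.2,0],[0,1.2,0,-4,0],[0,1.2,0,-8,0],[0,1.2,0,-12,0],[0,1.2,0,-16,0],[0,1.2,0,-20,0],[0,1.2,0,-23,0],[0,1.2,0,-23,0]]'; cat >> plan.py <<'E'
N=R.apply([0,0,1]); M=pts(p)['fork']; YW=p[0]+np.pi
def pin(h,L=.0653,dx=0,dy=0): return M+R.apply([dx,dy,0])+N*(L+h)-[0,0,.005],YW
E
python3 - <<'E'
from plan import *
w,y=pin(.025); to(([*w[:2],.33],y),(w,y))
E
```

```text
time_s: 8.87
tool_pos: [0.5497, 0.2903, 0.3334]
tool_rot: [3.133, -0.008, 1.495]
wrist_force: [-0.4, 0.7, 0.7]
opening: 0.0208
gripper_force: 30.0
now [0.5497 0.2903 0.3334] [ 3.133 -0.008  1.495] t 8.87 F [-0.4  0.7  0.7] op 0.0208 j [0.39 0.25 0.96 0.   1.92 0.47]
[-43.55, 7.54, 0.06] -0.972 world [ 0.592 -0.15   0.33 ] yaw 2.47
[-43.67, 7.4, 16.03] -0.972 world [ 0.592 -0.15   0.17 ] yaw 2.47
```

```bash
python3 -m inch '[[0,-43.5,7.5,0,-0.972],[0,-43.5,7.5,0,-0.972],[0,-43.5,7.5,0,-0.972],[0,-43.5,7.5,0,-0.972],[0,-43.5,7.5,0,-0.972],[0,-43.5,7.5,0,-0.972],[0,-43.5,7.5,0,-0.972],[0,-43.5,7.5,0,-0.972],[0,-43.5,7.5,0,-0.972],[0,-43.5,7.5,0,-0.972]]' >/dev/null;  python3 -m inch '[[0,0,0,0,0],[0,0,0,0,0]]' >/dev/null
python3 - <<'E'
from plan import *
w,y=pin(.025); to(([*w[:2],.33],y),(w,y))
E
```

```text
now [ 0.5857 -0.1067  0.3222] [-3.141 -0.007  2.462] t 9.87 F [ 0.6  0.4 -0.6] op 0.021 j [-0.28  0.2   1.04  0.    1.91 -1.17]
[-3.18, -2.94, -0.8] -0.005 world [ 0.592 -0.15   0.33 ] yaw 2.47
[-3.28, -2.94, 15.17] -0.005 world [ 0.592 -0.15   0.17 ] yaw 2.47
```

```bash
python3 -m inch '[[0,-3.2,-2.9,0,0],[0,-3.2,-2.9,0,0],[0,-3.2,-2.9,4,0],[0,-3.2,-2.9,8,0],[0,-3.2,-2.9,12,0],[0,-3.2,-2.9,15.1,0],[0,-3.2,-2.9,15.1,0],[0,-3.2,-2.9,15.1,0],[0,-3.2,-2.9,15.1,0]]'
python3 - <<'E'
from plan import *
s=manip.sense();f=grab_frame('scene');cv2.imwrite('pics/raw6.png',f[:,:,::-1])
x0,y0=280,100;k=6
c=cv2.resize(f[y0:y0+100,x0:x0+130,::-1],None,fx=k,fy=k,interpolation=cv2.INTER_CUBIC)
cv2.imwrite('pics/s6.png',c)
w,y=pin(.025); to((w,y),pin(0))
pr=lambda a:((proj('scene',a)-[x0,y0])*k).round(0)
G=s['tool_pos']+[0,0,.005]; tx=Ro.from_euler('xyz',s['tool_rot']).apply([1,0,0])
for th in(0,15,20,25,30,35,40):
    d=np.sin(np.radians(th))*tx+np.array([0,0,np.cos(np.radians(th))])
    print(th,'tip',pr(G-d*.0653),'collar',pr(G-d*.0253),'top',pr(G+d*.0097))
print('mouth',pr(M), S['fork'], 'strap eye0',pr(O+R.apply([0,.07,.032])),'knob0',pr(O+R.apply([0,.022,.072])))
E
```

```text
time_s: 10.62
tool_pos: [0.5942, -0.1474, 0.1766]
tool_rot: [3.14, 0.002, 2.466]
wrist_force: [0.5, -0.0, -0.5]
opening: 0.0211
gripper_force: 30.0
now [ 0.5948 -0.148   0.1779] [3.139 0.005 2.466] t 10.67 F [ 0.4 -0.4 -0.1] op 0.0211 j [-0.34  0.23  1.29  0.    1.62 -1.23]
[0.12, -0.31, 0.76] -0.001 world [ 0.592 -0.15   0.17 ] yaw 2.47
[-1.11, -0.32, 2.93] -0.001 world [ 0.602 -0.157  0.149] yaw 2.47
0 tip [281. 462.] collar [285. 364.] top [288. 273.]
15 tip [264. 428.] collar [278. 351.] top [291. 278.]
20 tip [259. 415.] collar [276. 345.] top [292. 280.]
25 tip [254. 401.] collar [274. 340.] top [292. 283.]
30 tip [249. 386.] collar [272. 334.] top [293. 285.]
35 tip [245. 371.] collar [270. 328.] top [294. 287.]
40 tip [241. 355.] collar [268. 321.] top [295. 290.]
mouth [244. 431.] (321, 172.7) strap eye0 [238. 445.] knob0 [390. 371.]
```

View pics/s6.png

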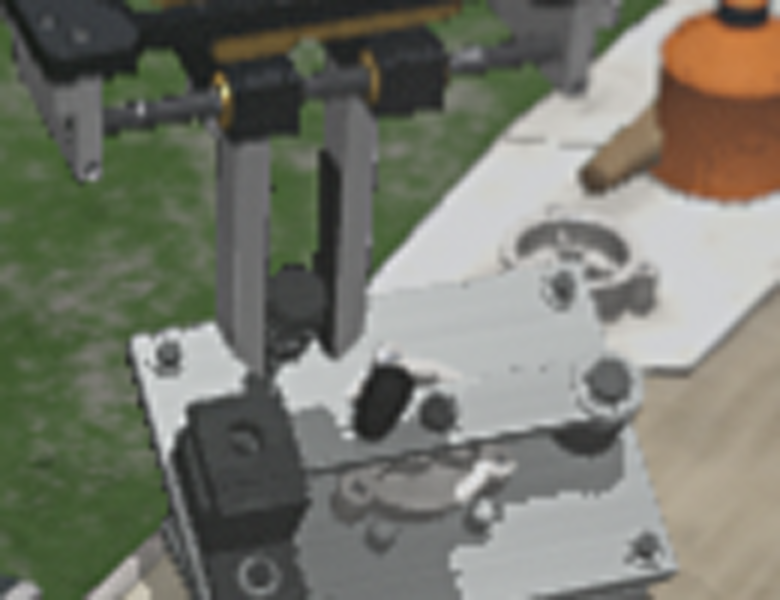

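The pin is visible between the fingers: knob top at crop (298,287), collar about (285,345), tip emerging near (262,385) just above the fork's rear edge. The hole mouth is at (245,438). The strap looks home, with its knob at (385,400). The tip needs a closer numeric look.

```bash
python3 - <<'E'
import cv2
a=cv2.imread('pics/raw6.png',0); b=cv2.imread('pics/scene0.png',0)
print('     ',*range(312,336))
for r in range(152,182): print(r,' '.join('%3d'%v for v in a[r,312:336]),'|',' '.join('%3d'%v for v in b[r,312:336]))
E
```

```text
312 313 314 315 316 317 318 319 320 321 322 323 324 325 326 327 328 329 330 331 332 333 334 335
152  83  80  79  84  85  88  92 113 110 109 109 110  61  48  55  58  65  68  67  65  59  56  38  55 |  86  82  81  86  90  86  82  96 118 125 113 124 125 160 197 205 205 201 200 200 201 201 197 198
153  85  96 115 120  88  85  90 115 110 109 109 111  63  58  52  55  57  56  55  52  53  53  40  55 |  89  96 116 119 123  97 103 162 198 203 169 198 202 201 202 202 201 199 198 197 195 195 194 194
154 123 160 199 206 116  83  87 114 110 110 109 112  75  58  61  54  51  48  51  52  47  41  38  56 | 124 161 198 207 205 149 146 200 204 203 199 200 199 198 196 196 196 195 195 194 193 193 192 193
155 201 201 203 206 163  92  76 109 111 109 111 111  66  77  59  54  54  56  62  81  67  39  35  58 | 203 203 203 204 205 200 200 201 197 197 195 195 194 195 193 194 193 193 194 194 195 194 195 195
156 200 197 197 199 198 111  74 105 109 109 110 110  70  67  56  60  65  63  47  67 112  47  35  66 | 201 199 197 197 196 196 196 195 195 194 194 194 194 195 195 196 195 196 197 196 195 195 194 193
157 195 194 19
[... 4235 characters left out ...]
  78  77 |  73  58  80 111 112 109 110 111 112 111 111 112 112 111 112 112 111 106 113 195 194 190 148 122
179  71  60  47  65  64  67  65  66  65  66  68  66  68  62  64  63  65  66  65  92  94 103 116 115 |  73  61  56 112 114 113 111 112 110 112 113 112 112  99 101 101 108 105 117 193 194 193 190 131
180  57  68  46  54  65  63  66  61  58  60  61  64  68  68  68  65  67  66  70 100 118 118 117 117 |  61  71  49  84 113 111 111  98  83 100  95 100 116 115 109  83 109 106 115 169 193 194 194 132
181  58  71  51  48  64  59  66  67  66  68  69  67  67  67  66  66  66  65  64  89 117 117 118 115 |  60  74  53  66 104  99 113 115  88 112 114 112 115 113 111 108 109 106 108 146 193 195 194 131
```

The shank axis slope (about 0.43 px/px) matches a lean of about 30°, so the pre-tilt worked. The pin sits about 1 mm to the right of the hole line, so I'll correct that and insert along the normal.

```bash
python3 - <<'E'
from plan import *
to(*[pin(h,dx=-.0005,dy=.001) for h in(.012,.004,-.004)])
E
```

```text
now [ 0.5948 -0.148   0.1779] [3.139 0.005 2.466] t 10.67 F [ 0.4 -0.4 -0.1] op 0.0211 j [-0.34  0.23  1.29  0.    1.62 -1.23]
[-0.48, -0.21, 1.91] -0.001 world [ 0.597 -0.153  0.159] yaw 2.47
[-0.87, -0.22, 2.61] -0.001 world [ 0.6   -0.155  0.152] yaw 2.47
[-1.27, -0.22, 3.3] -0.001 world [ 0.604 -0.158  0.145] yaw 2.47
```

```bash
python3 -m inch '[[0,-0.2,-0.2,0.9,0],[0,-0.5,-0.2,1.9,0],[0,-0.5,-0.2,1.9,0],[0,-0.5,-0.2,1.9,0],[0,-0.5,-0.2,1.9,0],[0,-0.5,-0.2,1.9,0]]'; python3 -m inch '[[0,0,0,0,0],[0,0,0,0,0]]'
python3 - <<'E'
from plan import *
to(*[pin(h,dx=-.0005,dy=.001) for h in(.012,.004,-.004)])
E
```

```text
time_s: 11.17
tool_pos: [0.5959, -0.1533, 0.1557]
tool_rot: [3.141, 0.0, 2.465]
wrist_force: [-0.1, -0.3, -0.8]
opening: 0.0211
gripper_force: 30.0
time_s: 11.33
tool_pos: [0.5959, -0.1532, 0.1558]
tool_rot: [3.141, 0.001, 2.465]
wrist_force: [0.3, -0.2, -0.7]
opening: 0.0213
gripper_force: 30.0
now [ 0.5959 -0.1532  0.1558] [3.141e+00 1.000e-03 2.465e+00] t 11.33 F [ 0.3 -0.2 -0.7] op 0.0213 j [-0.34  0.25  1.31 -0.    1.58 -1.24]
[-0.07, 0.13, -0.3] -0.002 world [ 0.597 -0.153  0.159] yaw 2.47
[-0.47, 0.13, 0.39] -0.002 world [ 0.6   -0.155  0.152] yaw 2.47
[-0.87, 0.13, 1.08] -0.002 world [ 0.604 -0.158  0.145] yaw 2.47
```

```bash
python3 -m inch '[[0,-0.25,0.1,0.1,0],[0,-0.5,0.15,0.4,0],[0,-0.7,0.15,0.75,0],[0,-0.9,0.15,1.1,0],[0,-0.9,0.15,1.1,0],[0,-0.9,0.15,1.1,0]]'
python3 - <<'E'
from plan import *
to(*[pin(h,dx=-.0005,dy=.001) for h in(-.004,-.008,-.012)])
E
```

```text
time_s: 11.83
tool_pos: [0.6036, -0.1577, 0.1437]
tool_rot: [-3.141, -0.001, 2.465]
wrist_force: [-0.5, 0.3, -0.5]
opening: 0.0212
gripper_force: 30.0
now [ 0.6036 -0.1577  0.1437] [-3.141e+00 -1.000e-03  2.465e+00] t 11.83 F [-0.5  0.3 -0.5] op 0.0212 j [-0.35  0.28  1.3  -0.    1.56 -1.24]
[0.01, 0.0, -0.12] -0.002 world [ 0.604 -0.158  0.145] yaw 2.47
[-0.19, 0.0, 0.22] -0.002 world [ 0.605 -0.159  0.141] yaw 2.47
[-0.39, 0.0, 0.57] -0.002 world [ 0.607 -0.16   0.138] yaw 2.47
```

```bash
python3 -m inch '[[0,-0.1,0,0.15,0],[0,-0.2,0,0.3,0],[0,-0.3,0,0.5,0],[0,-0.3,0,0.5,0],[0,-0.3,0,0.5,0]]'
python3 -m inch '[[0,-0.1,0,0.17,0],[0,-0.2,0,0.35,0],[0,-0.3,0,0.52,0],[0,-0.3,0,0.52,0],[0,-0.3,0,0.52,0]]'
python3 - <<'E'
from plan import *
to(*[pin(h,dx=-.0005,dy=.001) for h in(-.012,-.016,-.024,-.04)])
E
```

```text
time_s: 12.25
tool_pos: [0.606, -0.1596, 0.1392]
tool_rot: [-3.141, 0.0, 2.465]
wrist_force: [0.3, -0.4, -0.4]
opening: 0.0215
gripper_force: 30.0
time_s: 12.67
tool_pos: [0.6084, -0.1615, 0.134]
tool_rot: [-3.141, -0.0, 2.465]
wrist_force: [1.2, 0.6, -0.8]
opening: 0.021
gripper_force: 30.0
now [ 0.6084 -0.1615  0.134 ] [-3.141 -0.     2.465] t 12.67 F [ 1.2  0.6 -0.8] op 0.021 j [-0.35  0.29  1.3  -0.    1.55 -1.24]
[0.22, 0.0, -0.4] -0.002 world [ 0.607 -0.16   0.138] yaw 2.47
[0.02, 0.0, -0.06] -0.002 world [ 0.608 -0.161  0.135] yaw 2.47
[-0.38, 0.0, 0.63] -0.002 world [ 0.611 -0.164  0.128] yaw 2.47
[-1.18, 0.01, 2.02] -0.002 world [ 0.618 -0.169  0.114] yaw 2.47
```

No contact force at 16 mm of depth, so the tip is well into the hole. Continuing.

```bash
python3 -m inch '[[0,-0.1,0,0.17,0],[0,-0.2,0,0.35,0],[0,-0.3,0,0.52,0],[0,-0.4,0,0.69,0],[0,-0.4,0,0.69,0],[0,-0.4,0,0.69,0]]'
python3 -m inch '[[0,-0.1,0,0.17,0],[0,-0.2,0,0.35,0],[0,-0.3,0,0.52,0],[0,-0.4,0,0.69,0],[0,-0.4,0,0.69,0],[0,-0.4,0,0.69,0]]'
python3 - <<'E'
from plan import *
to(*[pin(h,dx=-.0005,dy=.001) for h in(-.024,-.032,-.04,-.043)])
E
```

```text
time_s: 13.17
tool_pos: [0.6115, -0.1641, 0.127]
tool_rot: [-3.141, -0.0, 2.465]
wrist_force: [0.5, -1.3, -0.6]
opening: 0.0212
gripper_force: 30.0
time_s: 13.67
tool_pos: [0.6146, -0.1665, 0.1201]
tool_rot: [-3.141, -0.0, 2.465]
wrist_force: [-0.4, -1.7, -0.7]
opening: 0.0214
gripper_force: 30.0
now [ 0.6146 -0.1665  0.1201] [-3.141 -0.     2.465] t 13.67 F [-0.4 -1.7 -0.7] op 0.0214 j [-0.35  0.32  1.3  -0.    1.53 -1.25]
[0.42, 0.0, -0.75] -0.002 world [ 0.611 -0.164  0.128] yaw 2.47
[0.02, 0.0, -0.06] -0.002 world [ 0.614 -0.166  0.121] yaw 2.47
[-0.38, 0.0, 0.63] -0.002 world [ 0.618 -0.169  0.114] yaw 2.47
[-0.53, 0.0, 0.89] -0.002 world [ 0.619 -0.17   0.111] yaw 2.47
```

```bash
python3 -m inch '[[0,-0.1,0,0.17,0],[0,-0.2,0,0.35,0],[0,-0.3,0,0.52,0],[0,-0.3,0,0.52,0],[0,-0.3,0,0.52,0]]'
python3 -m inch '[[0,-0.1,0,0.17,0],[0,-0.2,0,0.35,0],[0,-0.2,0,0.35,0],[0,-0.2,0,0.35,0]]'
python3 - <<'E'
from plan import *
to(*[pin(h,dx=-.0005,dy=.001) for h in(-.04,-.043)])
E
```

```text
time_s: 14.08
tool_pos: [0.617, -0.1684, 0.1149]
tool_rot: [-3.141, 0.0, 2.465]
wrist_force: [0.7, -1.1, -0.8]
opening: 0.0211
gripper_force: 30.0
time_s: 14.42
tool_pos: [0.618, -0.169, 0.1135]
tool_rot: [3.141, -0.001, 2.465]
wrist_force: [-4.1, 1.7, 5.3]
opening: 0.0209
gripper_force: 30.0
now [ 0.618  -0.169   0.1135] [ 3.141e+00 -1.000e-03  2.465e+00] t 14.42 F [-4.1  1.7  5.3] op 0.0209 j [-0.36  0.33  1.3   0.    1.52 -1.25]
[0.04, -0.02, -0.03] -0.002 world [ 0.618 -0.169  0.114] yaw 2.47
[-0.11, -0.02, 0.23] -0.002 world [ 0.619 -0.17   0.111] yaw 2.47
```

The force now rises along the face normal at exactly the seating depth. I'll press slightly, release, rise and check.

```bash
python3 -m inch '[[0,-0.1,0,0.17,0],[0,-0.2,0,0.35,0],[0,-0.2,0,0.35,0]]'
python3 -m inch '[[0,0.2,0,-0.35,0],[0.4,0.2,0,-0.35,0],[0.4,0.2,0,-0.35,0],[0.4,0.2,0,-0.35,0],[0.4,0.2,0,-0.35,0]]'
python3 -m inch '[[0.4,0.2,0,-2,0],[0.4,0.2,0,-5,0],[0.4,0.2,0,-9,0],[0.4,0.2,0,-13,0],[0.4,-0.5,10,-17,0],[0.4,-4,22,-17,0],[0.4,-8,26,-17,0],[0.4,-8,26,-17,0],[0.4,-8,26,-17,0],[0.4,-8,26,-17,0]]'
python3 - <<'E'
from plan import *
x0,y0=280,100
a=grab_frame('scene')[100:200,280:413,::-1];b=grab_frame('top')[155:255,366:499,::-1]
cv2.imwrite('pics/s7.png',cv2.resize(np.hstack([a,b]),(798,300),interpolation=cv2.INTER_CUBIC))
for h in(0,.004,.035): print(h,[((proj(n,M+N*h)-o)*3).round(0)+[k,0] for n,o,k in(('scene',(280,100),0),('top',(366,155),399))])
E
```

```text
time_s: 14.67
tool_pos: [0.6182, -0.1691, 0.1134]
tool_rot: [3.142, -0.004, 2.465]
wrist_force: [-12.8, 5.4, 17.9]
opening: 0.0211
gripper_force: 30.0
time_s: 15.08
tool_pos: [0.6184, -0.1695, 0.1108]
tool_rot: [-3.141, -0.001, 2.465]
wrist_force: [-0.5, 0.2, -0.1]
opening: 0.0372
gripper_force: 0.0
time_s: 15.92
tool_pos: [0.8152, -0.0301, 0.2749]
tool_rot: [3.138, 0.005, 2.465]
wrist_force: [21.8, -0.6, 76.7]
opening: 0.0379
gripper_force: 0.0
0 [array([122., 215.]), array([501., 131.])]
0.004 [array([123., 213.]), array([500., 132.])]
0.035 [array([132., 194.]), array([491., 143.])]
```

View pics/s7.png

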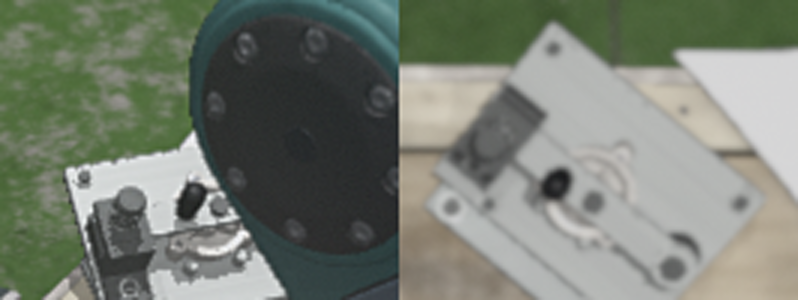

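The pin stands in the fork with its knob top at scene (128,197) and top (493,140), within about 1–2 mm of the fully seated prediction, and the strap is home. The arm strayed to its reach limit, and the force reading needs checking.

```bash
python3 -m inch '[[0.4,0,0,0,0],[0.4,0,0,0,0],[0.4,0,0,0,0]]'; python3 - <<'E'
from plan import *
s=manip.sense();print(s['joints'].round(2),s['qd'].round(3))
to(([.60,-.05,.30],YW))
# strap angle from top view: knob axis at h=.072, eye of strap hidden
u=(366+(556-399)/3,155+184/3)
for q in(0,.03,.06): 
    d=np.array([np.sin(q),np.cos(q),0])*.092+[0,-.07,.072]; print(q,proj('top',O+R.apply(d)),u)
E
```

```text
time_s: 16.27
tool_pos: [0.8134, -0.0327, 0.2822]
tool_rot: [3.134, 0.012, 2.463]
wrist_force: [0.0, -0.1, 0.7]
opening: 0.0375
gripper_force: 0.0
[-0.11  0.8   0.27 -0.    2.06 -1.  ] [-0.005 -0.026  0.001  0.002  0.002 -0.   ]
now [ 0.8134 -0.0327  0.2822] [3.134 0.012 2.463] t 16.27 F [ 0.  -0.1  0.7] op 0.0375 j [-0.11  0.8   0.27 -0.    2.06 -1.  ]
[15.5, -14.73, -2.07] -0.004 world [ 0.6  -0.05  0.3 ] yaw 2.47
0 [417.68380228 218.04569068] (418.3333333333333, 216.33333333333334)
0.03 [418.61136545 216.95611626] (418.3333333333333, 216.33333333333334)
0.06 [419.57472883 215.89329456] (418.3333333333333, 216.33333333333334)
```

The force was only the joint limit, with nothing touched. The seated pin passes through the strap's eye, and the fit leaves the strap under about 0.02 rad of play. I'll pull back from the joint limit and hand in.

```bash
python3 -m inch '[[0.4,4,-3.5,-1,0],[0.4,8,-7,-2,0],[0.4,12,-11,-2,0],[0.4,15,-14,-2,0],[0.4,15,-14,-2,0],[0.4,15,-14,-2,0],[0.4,15,-14,-2,0],[0.4,15,-14,-2,0]]'; python3 - <<'E'
from plan import *
s=manip.sense();print(s['joints'].round(2),s['qd'].round(3)); print(close_job())
E
```

```text
time_s: 16.93
tool_pos: [0.6096, -0.0475, 0.3008]
tool_rot: [3.133, 0.014, 2.463]
wrist_force: [-0.5, -1.3, -0.2]
opening: 0.0379
gripper_force: 0.0
[-0.17  0.21  1.07  0.    1.84 -1.06] [ 0.012  0.071 -0.024  0.001 -0.002  0.001]
the job is handed in; nothing more can be done
None
```

I handed the job in at 16.9 s: the strap is home in the fork and the long pin is down through it with its collar on the fork. The casting and short pin weren't disturbed as far as I could tell, though I took no last look at the short pin. The one risk: while retreating, I ran joint 3 to its 0.27 rad limit and the wrist force briefly read about 80 N (limit 120 N); no verdict came back.

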